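Set the board holder's jaw to the gauge mark with its thumbwheel

TASK

Set the circuit-board holder for the next board: with light fingertip pressure on top of its knurled steel wheel, roll the wheel so that the gap between the jaws closes, until the white index line on the orange sliding jaw is in line with the red gauge mark over the rails, then take the finger away. Move the jaw only by rolling the wheel: do not touch the jaw or pull the holder upward, and leave the circuit board, the solder spool and the screwdriver where they lie.

Things in the scene. Friction and masses are not known exactly. Their poses are not given: they have to be found in the camera images.
- holder: Base of the board holder, bolted to the bench mat (mat top 3 mm above the bench). Origin on the mat below the wheel's axle; x runs along the black rails from the wheel to the fixed black jaw, z up. Spans x -50 to 220, y -75 to 75 mm; rail tops 30 mm high. Grey cheeks beside the wheel: |y| 24 to 42, |x| up to 31 mm, 56 mm high. Fixed jaw: x 176 to 212 mm, 50 mm high.
- deck: Sprung upper deck with all moving parts; origin at the knurled steel wheel's centre, 45 mm above the mat, axes as the holder's. Wheel: radius 30, width 40 mm, axle along y, top 75 mm above the mat and 19 mm proud of the cheeks. The deck sinks 0.67 mm per N to a stop at 6 mm and springs back; 2 to 6 N rolls the wheel without slip. Over 30 N, or pulling it up over 2 mm, damages it.
- wheel (a joint): Angle of the knurled wheel, 0 to 4.5 rad. Grows as the wheel's top is stroked towards the holder's +x; that drives the sliding jaw towards the fixed jaw by 12 mm per rad (0.4 mm per mm of rim travel). Rolling back opens the gap. Needs 1 to 1.5 N along the rim and stays where it is left.
- jaw: Orange sliding jaw between the rails, moved by the wheel along the holder's x axis. Origin at the height of the mat under its front face (the face towards the fixed jaw); it reaches 32 mm back from there, is 78 mm wide and 48 mm high at most (its black rubber lip). Not to be touched.
- jaw_index (a point): Centre of the white index line, 3 mm thick and 100 mm long across the jaw's front edge and over both rails, 33.5 mm above the mat; 1.5 mm behind the jaw's front face. It starts 15 to 41 mm short of the gauge mark.
- gauge_mark (a point): Centre of the red gauge mark: two red clips standing on the base, one each side, whose 3 mm thick red blades reach in over the rails and form one line across the holder, 33.5 mm above the mat. Axes as the holder's. The white index line fits between the blades; it is set when all lie in one line.
- circuit_board: Loose green circuit board, 100 x 70 mm, up to 14 mm high, lying on the mat; origin under its centre. Leave alone.
- solder_spool: Loose aluminium-coloured spool, 54 mm across, 45 mm high, standing on the mat; origin under its centre. Leave alone.
- screwdriver: Loose screwdriver with yellow handle, 150 mm long, lying on the mat; leave alone.

How it is judged:
By the outcome, as a careful person would: the job done as asked, in the order asked, and still so for the second after the job is handed in, with the robot touching nothing.
It also fails if it takes over 54 s, if anything falls off the work surface, if the arm or the gripper's body presses on something with over 40 N, if the wrist force passes 120 N, or if a joint passes its speed limit or range.

ROBOT

A 6-joint arm with a two-finger parallel gripper is mounted at the origin on the work surface. World frame = base frame: x ahead of the robot, y to its left, z up, the work surface at z = 0. Lengths are in m, angles in degrees, forces in N, time in s.
With the tool pointing down it reaches from about 0.35 to 0.875 m from the base axis. Payload 4.2 kg.
Tool frame: the origin (TCP) lies on the centre line of the jaws, within the pads' length; the fingertips stand 25 mm ahead of it and the grasp point (between the pads) lies 6 mm ahead of it; z points along the fingers, y is the line along which they close (so a half turn about z gives the same grasp; the last joint's range is limited). The gripper opens to 87 mm and grips with 3 to 60 N. Pads are 19 mm wide; open, the fingers measure 117 mm over their backs; the gripper's body (75 mm by 190 mm) begins 51 mm behind the grasp point.
Start: joints at [-54.855, 22.042, 0.453, 0, -68.411, -14.817], TCP at [0.217, -0.586, 0.248] pointing down, gripper open.
Joint ranges: [-179.83, 179.83], [-69.29, 118.12], [-61.27, 80.66], [-181.25, 117.63], [-171.15, -9.14], [-177.46, 177.46]. Speed limits (degrees/s): [159.86, 159.86, 180, 180, 180, 180].

INTERFACE

Orientations are given as a 3x3 rotation matrix whose columns are the frame's x, y, z axes.
In Python, from station import r gives the robot as it stands.
- The arm moves only by the tool move_arm, never from a script. Its argument "series" is a list of rows, each an object with "grip": the opening, from 0 (shut) to 1 (fully open); "xyz": the shift along the tool's x, y, z in mm, a list of three; "angular": the turn, a rotation vector about the tool's x, y, z in rad, a list of three. A call has 1 to 10 rows; each row is the pose to reach, as a shift and turn from the pose commanded when the call began, along the tool's axes at that moment; what a row does not reach only later rows make up. A row lasts 1/10 s, in which the tool goes at most 50 mm and 8.59 degrees, less where a joint would pass 70% of its speed; a pose out of reach is approached as far as the arm can. A call with a gripper value outside its range is refused whole. The fingers move at their own pace and stop on an object; the grip force is fixed at half the most. Time passes only in rows, so rows that repeat a pose let the fingers close. It gives the time, the measured TCP pose, the force, the opening and the grip force at its end, in the units of the state.
- r.sense(): the state, without advancing time (a new reading comes with each control period).
- r.capture(name): name is "side" or "top"; returns a dict with "img" (400x640x3 uint8, red, green, blue), "camera_matrix" (3x3 intrinsics, pixels), "rvec" (rotation vector, rad) and "tvec" (3), from world to camera coordinates, as OpenCV has them. Camera axes: x right, y down, z forward; pixel columns grow to the right and rows downward; lengths in m; the calibration is good to about 2 mm. A picture is of the moment at which its call begins. There is no depth.
- r.finish_job(): hands the job in; it is judged then, once.
The state is a dict: "time_s": time; "joints": joint angles; "joint_velocities": joint speeds; "effort": joint torques, N m; "tcp_pos": TCP position; "ee_rot": TCP orientation; "wrist_force": force on the tool from outside, world axes, zero at the start; "moment": the same for the moment, N m; "gripper_width": opening from 0.0 (shut) to 1.0 (fully open); "gripper_force": force on a finger pad.
Only numpy, scipy, OpenCV 4.12 (cv2) and the standard library are available. Lean on these libraries where they do the work, as an engineer would, in place of code of your own. Each camera call takes 0.05 s, during which the arm holds its last target. There are 200 camera calls.

## Working session

There is one attempt and no reset: what is moved stays moved. The work goes in short steps, Python scripts to look and compute and a tool call to move; the robot and the scene stay as the last step left them, time stands still between calls to the robot, and variables do not carry over. Pictures are saved under pics/ and viewed, at most 10 in all, crops included, and the job is handed in when it is done.

Besides the shell and the picture viewer there is one more tool, called after "Call:" by a JSON object that holds its "method" and its "body", one argument or row to a line. move_arm: Moves the arm, as the interface text tells. Its arguments: {"type":"object","properties":{"series":{"type":"array"}},"required":["series"]}

```bash
mkdir -p pics
python3 - <<'E'
from station import r
import cv2,numpy as np
for n in("side","top"):
    c=r.capture(n); cv2.imwrite(f"pics/{n}0.png",c["img"][:,:,::-1])
    R=cv2.Rodrigues(np.array(c["rvec"],float))[0]; print(n,c["camera_matrix"],(-R.T@np.array(c["tvec"]).ravel()),R)
s=r.sense();print(s)
E
```

```text
side [[371.43075698   0.         317.23285818]
 [  0.         371.43075698 198.86252038]
 [  0.           0.           1.        ]] [ 0.50382858 -0.67857086  0.56757689] [[ 0.9938274  -0.11061774  0.00841501]
 [-0.05292874 -0.53945744 -0.84034768]
 [ 0.0974969   0.83471515 -0.54198245]]
top [[447.24809648   0.         317.26230606]
 [  0.         447.24809648 198.89003819]
 [  0.           0.           1.        ]] [0.46933998 0.07299355 1.17782235] [[ 0.02807365 -0.99914956  0.03019975]
 [-0.99166296 -0.03163888 -0.12491423]
 [ 0.12576348 -0.02644117 -0.99170783]]
{'time_s': 0.1, 'joints': array([-5.48548407e+01,  2.20860146e+01,  3.87790771e-01, -2.46431184e-02,
       -6.84086600e+01, -1.48178477e+01]), 'joint_velocities': array([-0.05269443, -0.021359  ,  0.16440533,  0.11243724,  0.00756138,
        0.03996703]), 'effort': array([ 1.33474202e-05, -3.91691422e+01,  1.87935233e+01,  4.23195049e+00,
        1.34314279e-02, -6.88398040e-05]), 'tcp_pos': array([ 0.21698079, -0.58561946,  0.2465755 ]), 'ee_rot': array([[-9.37778516e-01, -3.47233203e-01, -7.46824727e-04],
       [-3.47233994e-01,  9.37776877e-01,  1.75558066e-03],
       [ 9.07590659e-05,  1.90566876e-03, -9.99998180e-01]]), 'wrist_force': array([0.2708194 , 0.69580112, 0.16875971]), 'moment': array([ 0.06879062, -0.01576405,  0.01296711]), 'gripper_force': 0.0, 'gripper_width': 1.0011687932016038}
```

View pics/side0.png

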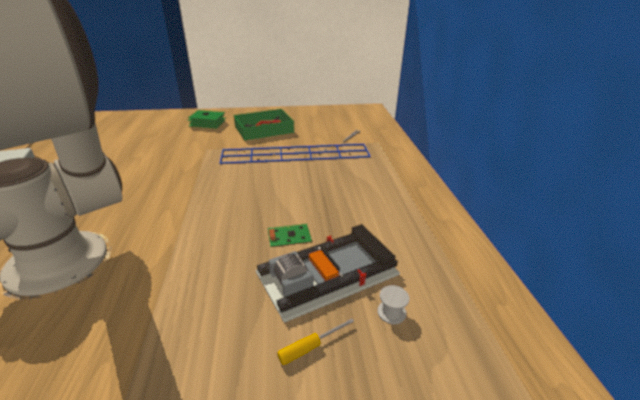

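View pics/top0.png

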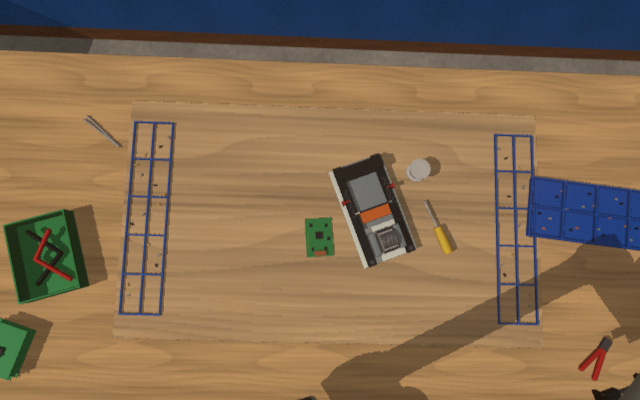

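The side view shows the wheel near (291,266), the orange jaw near (323,264) and the red clips at (330,240) and (362,278). In the top view the wheel is near (387,238), the jaw near (376,213) and the clips near (346,203) and (391,186). I'll enlarge both areas.

Run:
```python
import cv2
a=cv2.imread("pics/side0.png")[220:325,250:410]; cv2.imwrite("pics/s1.png",cv2.resize(a,None,fx=5,fy=5,interpolation=cv2.INTER_CUBIC))
a=cv2.imread("pics/top0.png")[150:270,320:440]; cv2.imwrite("pics/t1.png",cv2.resize(a,None,fx=5,fy=5,interpolation=cv2.INTER_CUBIC))
```

```text
(no output)
```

View pics/s1.png

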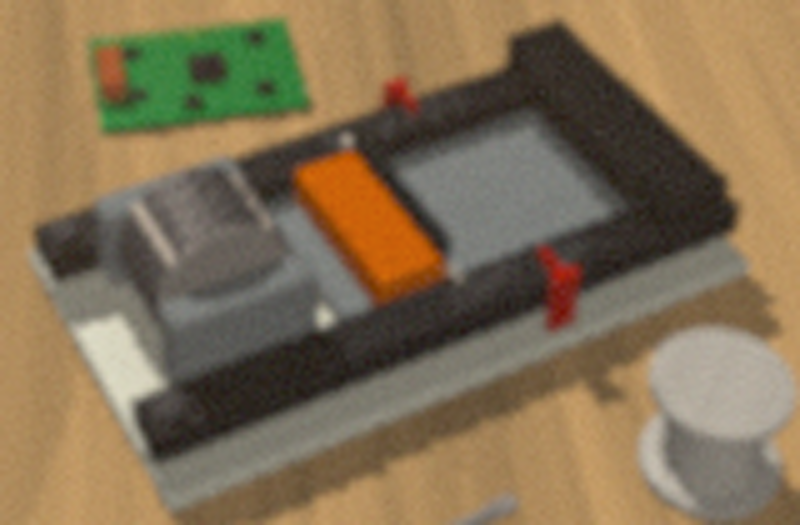

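View pics/t1.png

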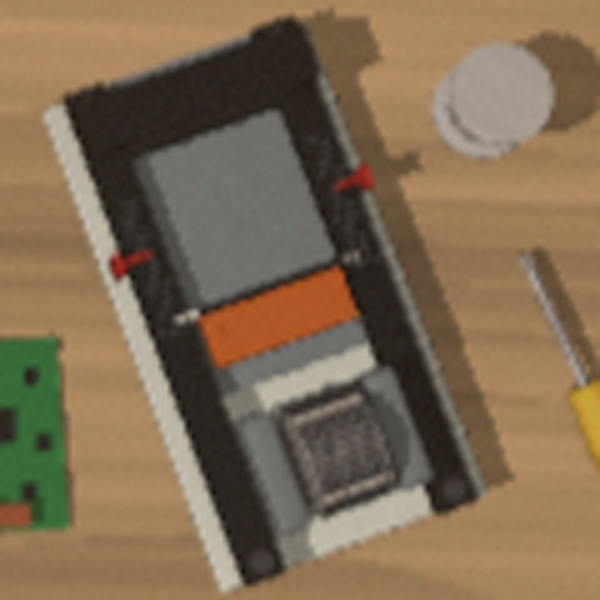

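The crops show the white index line's ends clearly: top crop (187,318) and (352,257), side crop (347,139) and (456,274). The inner tips of the red blades are at top (150,257) and (337,188), and side (412,107) and (545,255). I'll triangulate these.

```bash
cat > h.py <<'E'
import cv2,numpy as np
from scipy.optimize import least_squares
def P(c):
    R=cv2.Rodrigues(np.array(c["rvec"],float))[0]; return np.array(c["camera_matrix"])@np.c_[R,np.array(c["tvec"]).ravel()]
def tri(Pt,Ps,t,s):
    X=cv2.triangulatePoints(Pt,Ps,np.float64(t).reshape(2,1),np.float64(s).reshape(2,1)).ravel(); return X[:3]/X[3]
def unc(p,o): return (np.array(p)+.5)/5-.5+np.array(o)
def onz(Pm,p,z):  # pixel -> plane z
    H=np.c_[Pm[:,0],Pm[:,1],Pm[:,2]*z+Pm[:,3]]; q=np.linalg.solve(H,[*p,1]); return q[:2]/q[2]
def report(Pt,Ps,T,S,to,so):
    X={k:tri(Pt,Ps,unc(T[k],to),unc(S[k],so)) for k in T}
    for k in X: print(k,(X[k]*1000).round(1), 'top@z36.5',(onz(Pt,unc(T[k],to),.0365)*1000).round(1),'side',(onz(Ps,unc(S[k],so),.0365)*1000).round(1))
    return X
E
python3 - <<'E'
from station import r
from h import *
t=r.capture("top");s=r.capture("side");Pt,Ps=P(t),P(s)
T=dict(wl=(187,318),wr=(352,257),rl=(150,257),rr=(337,188))
S=dict(wl=(347,139),wr=(456,274),rl=(412,107),rr=(545,255))
report(Pt,Ps,T,S,(320,150),(250,220))
for z in(.078,):
  print("wheel",onz(Pt,unc((340,449),(320,150)),z)*1000)
# edge ends of wheel tread: corners in the top crop
for nm,Pm,o,L in(("top",Pt,(320,150),T),("side",Ps,(250,220),S)):
  q={k:onz(Pm,unc(v,o),.0365)*1e3 for k,v in L.items()}
  d=(q['wl']-q['wr'])+(q['rl']-q['rr']); y=d/np.linalg.norm(d); x=np.array([y[1],-y[0]])
  mid=(q['wl']+q['wr'])/2;g=(q['rl']+q['rr'])/2
  print(nm,"yaw",np.degrees(np.arctan2(x[1],x[0])),"mid",mid,g,"gap x,y",(g-mid)@x,(g-mid)@y,'line dir',np.degrees(np.arctan2(*(g-mid)[::-1])))
E
```

```text
wl [580.4 -60.2  39.8] top@z36.5 [580.3 -60.6] side [581.5 -56.3]
wr [ 614.6 -145.2   38.4] top@z36.5 [ 614.6 -145.6] side [ 615.5 -143.3]
rl [611.6 -40.7  39.2] top@z36.5 [611.3 -40.9] side [613.1 -37.3]
rr [ 651.4 -137.4   37.5] top@z36.5 [ 650.4 -137.5] side [ 653.3 -136.3]
wheel [ 513.80303512 -132.41311406]
top yaw 22.02696536474647 mid [ 597.43258213 -103.08152289] [630.82879855 -89.20369603] gap x,y 36.16332205092176 0.33983446964409275 line dir 22.56537020759538
side yaw 21.769361674081892 mid [598.49588168 -99.78657151] [633.17679817 -86.80168909] gap x,y 37.023341951367314 -0.8032998747920739 line dir 20.52640332147079
```

Call:
{"method": "move_arm", "body": {
  "series": [
    {"grip":0,"xyz":[-427,320,60],"angular":[0,0,-1.6]},
    {"grip":0,"xyz":[-427,320,60],"angular":[0,0,-1.6]},
    {"grip":0,"xyz":[-427,320,60],"angular":[0,0,-1.6]},
    {"grip":0,"xyz":[-427,320,60],"angular":[0,0,-1.6]},
    {"grip":0,"xyz":[-427,320,60],"angular":[0,0,-1.6]},
    {"grip":0,"xyz":[-427,320,60],"angular":[0,0,-1.6]},
    {"grip":0,"xyz":[-427,320,60],"angular":[0,0,-1.6]},
    {"grip":0,"xyz":[-427,320,60],"angular":[0,0,-1.6]},
    {"grip":0,"xyz":[-427,320,60],"angular":[0,0,-1.6]},
    {"grip":0,"xyz":[-427,320,60],"angular":[0,0,-1.6]}
  ]
}}

```text
time_s: 1.2
tcp_pos: [0.4872, -0.1666, 0.1916]
ee_rot: [[0.286, -0.958, 0.0], [-0.958, -0.286, -0.0], [0.0, -0.0, -1.0]]
wrist_force: [0.9, -0.7, 0.2]
gripper_width: 0.172
gripper_force: 0.0
```

Call:
{"method": "move_arm", "body": {
  "series": [
    {"grip":0,"xyz":[0,0,0],"angular":[0,0,0]},
    {"grip":0,"xyz":[0,0,0],"angular":[0,0,0]},
    {"grip":0,"xyz":[0,0,0],"angular":[0,0,0]}
  ]
}}

```text
time_s: 1.5
tcp_pos: [0.4859, -0.169, 0.1916]
ee_rot: [[0.279, -0.96, -0.001], [-0.96, -0.279, 0.0], [-0.0, 0.001, -1.0]]
wrist_force: [-0.1, -0.6, -0.1]
gripper_width: 0.007
gripper_force: 0.0
```

Call:
{"method": "move_arm", "body": {
  "series": [
    {"grip":0,"xyz":[-24,-28,40],"angular":[0,0,-0.1]},
    {"grip":0,"xyz":[-24,-28,74],"angular":[0,0,-0.1]},
    {"grip":0,"xyz":[-24,-28,74],"angular":[0,0,-0.1]},
    {"grip":0,"xyz":[-24,-28,74],"angular":[0,0,-0.1]},
    {"grip":0,"xyz":[-24,-28,74],"angular":[0,0,-0.1]}
  ]
}}

```text
time_s: 2.0
tcp_pos: [0.5075, -0.1387, 0.1197]
ee_rot: [[0.373, -0.928, 0.004], [-0.928, -0.373, -0.001], [0.002, -0.003, -1.0]]
wrist_force: [-0.5, -0.2, 0.8]
gripper_width: 0.006
gripper_force: 0.0
```

Run:
```python
from station import r
import cv2,numpy as np
a=r.capture("side")["img"][200:310,240:380,::-1];b=r.capture("top")["img"][150:270,320:440,::-1]
A=cv2.resize(a,None,fx=3,fy=3,interpolation=cv2.INTER_CUBIC);B=cv2.resize(b,(330,330),interpolation=cv2.INTER_CUBIC)
cv2.imwrite("pics/c2.png",np.hstack([A,B]))
s=r.sense();print(s["tcp_pos"],s["wrist_force"],s["ee_rot"].round(3))
```

```text
[ 0.50749567 -0.13837821  0.11971012] [ 0.14717649 -0.84687744  0.53534522] [[ 0.374 -0.928  0.004]
 [-0.928 -0.374 -0.   ]
 [ 0.002 -0.004 -1.   ]]
```

View pics/c2.png

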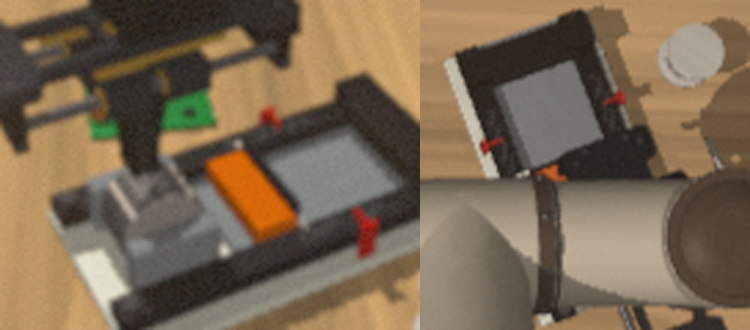

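The side picture shows the closed fingertip right above the wheel at crop (140,165), clear of the cheeks. In the top view the arm hides the jaw. Next I'll descend until the force shows contact.

Call:
{"method": "move_arm", "body": {
  "series": [
    {"grip":0,"xyz":[0,2,8],"angular":[0,0,0]},
    {"grip":0,"xyz":[0,2,11],"angular":[0,0,0]},
    {"grip":0,"xyz":[0,2,13],"angular":[0,0,0]},
    {"grip":0,"xyz":[0,2,15],"angular":[0,0,0]},
    {"grip":0,"xyz":[0,2,15],"angular":[0,0,0]},
    {"grip":0,"xyz":[0,2,15],"angular":[0,0,0]}
  ]
}}

```text
time_s: 2.7
tcp_pos: [0.5048, -0.1383, 0.1027]
ee_rot: [[0.375, -0.927, -0.0], [-0.927, -0.375, -0.0], [-0.0, 0.0, -1.0]]
wrist_force: [-0.1, 0.7, 0.5]
gripper_width: 0.004
gripper_force: 0.3
```

Call:
{"method": "move_arm", "body": {
  "series": [
    {"grip":0,"xyz":[0,0,1],"angular":[0,0,0]},
    {"grip":0,"xyz":[0,0,2],"angular":[0,0,0]},
    {"grip":0,"xyz":[0,0,2],"angular":[0,0,0]},
    {"grip":0,"xyz":[0,0,2],"angular":[0,0,0]}
  ]
}}

```text
time_s: 3.1
tcp_pos: [0.5049, -0.1384, 0.1009]
ee_rot: [[0.375, -0.927, 0.0], [-0.927, -0.375, -0.0], [0.0, -0.0, -1.0]]
wrist_force: [-0.4, 1.2, 3.7]
gripper_width: 0.008
gripper_force: 1.5
```

Run:
```python
from station import r
s=r.sense();print(s["tcp_pos"],s["wrist_force"])
```

```text
[ 0.50485568 -0.13836725  0.10090037] [-0.37090694  1.17821464  3.68935819]
```

Contact force is about 3.7 N. First stroke, 22 mm towards holder +x (tool −y).

Call:
{"method": "move_arm", "body": {
  "series": [
    {"grip":0,"xyz":[0,-2,0],"angular":[0,0,0]},
    {"grip":0,"xyz":[0,-5,0],"angular":[0,0,0]},
    {"grip":0,"xyz":[0,-8,0],"angular":[0,0,0]},
    {"grip":0,"xyz":[0,-11,0],"angular":[0,0,0]},
    {"grip":0,"xyz":[0,-11,0],"angular":[0,0,0]}
  ]
}}

```text
time_s: 3.6
tcp_pos: [0.5159, -0.134, 0.1008]
ee_rot: [[0.375, -0.927, 0.001], [-0.927, -0.375, 0.0], [0.0, -0.001, -1.0]]
wrist_force: [-0.5, -0.1, 4.1]
gripper_width: 0.008
gripper_force: 1.9
```

Call:
{"method": "move_arm", "body": {
  "series": [
    {"grip":0,"xyz":[0,-3,0],"angular":[0,0,0]},
    {"grip":0,"xyz":[0,-6,0],"angular":[0,0,0]},
    {"grip":0,"xyz":[0,-9,0],"angular":[0,0,0]},
    {"grip":0,"xyz":[0,-11,0],"angular":[0,0,0]},
    {"grip":0,"xyz":[0,-11,0],"angular":[0,0,0]}
  ]
}}

```text
time_s: 4.1
tcp_pos: [0.5258, -0.13, 0.1006]
ee_rot: [[0.375, -0.927, 0.001], [-0.927, -0.375, 0.0], [0.0, -0.001, -1.0]]
wrist_force: [0.7, 0.2, 2.9]
gripper_width: 0.01
gripper_force: 1.4
```

Run:
```python
from station import r
import cv2,numpy as np
a=r.capture("side")["img"][220:325,250:410,::-1]
cv2.imwrite("pics/s3.png",cv2.resize(a,None,fx=5,fy=5,interpolation=cv2.INTER_CUBIC))
s=r.sense();print(s["tcp_pos"],s["wrist_force"])
```

```text
[ 0.52576333 -0.12996676  0.10065189] [0.6796582  0.14263909 2.9684666 ]
```

View pics/s3.png

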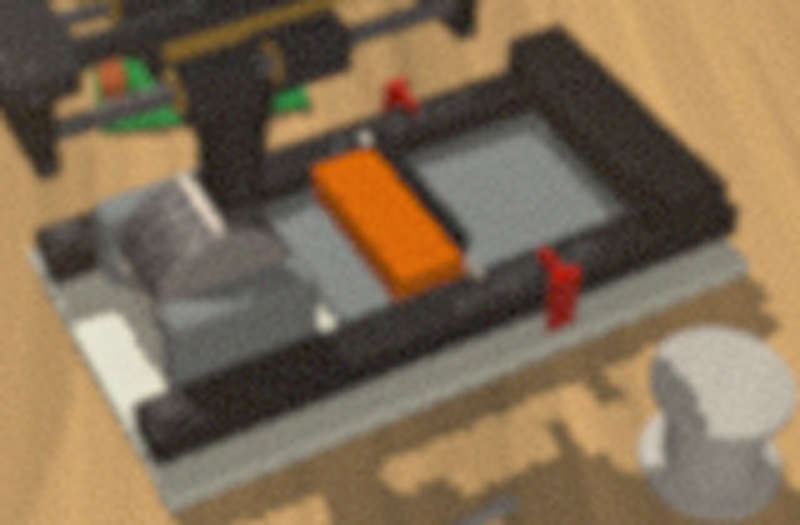

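The jaw moved forward as expected: the right index end went from (456,274) to (475,269), and the finger is on the wheel. I'll lift, return and repeat.

Call:
{"method": "move_arm", "body": {
  "series": [
    {"grip":0,"xyz":[0,0,-5],"angular":[0,0,0]},
    {"grip":0,"xyz":[0,0,-10],"angular":[0,0,0]},
    {"grip":0,"xyz":[0,12,-10],"angular":[0,0,0]},
    {"grip":0,"xyz":[0,22,-10],"angular":[0,0,0]},
    {"grip":0,"xyz":[0,22,-10],"angular":[0,0,0]},
    {"grip":0,"xyz":[0,22,-5],"angular":[0,0,0]},
    {"grip":0,"xyz":[0,22,-2],"angular":[0,0,0]},
    {"grip":0,"xyz":[0,22,0],"angular":[0,0,0]},
    {"grip":0,"xyz":[0,22,0],"angular":[0,0,0]}
  ]
}}

```text
time_s: 5.05
tcp_pos: [0.5048, -0.1384, 0.1005]
ee_rot: [[0.375, -0.927, -0.001], [-0.927, -0.375, -0.0], [-0.0, 0.001, -1.0]]
wrist_force: [-1.6, -0.8, 3.5]
gripper_width: 0.004
gripper_force: 1.7
```

Call:
{"method": "move_arm", "body": {
  "series": [
    {"grip":0,"xyz":[0,-2,0],"angular":[0,0,0]},
    {"grip":0,"xyz":[0,-5,0],"angular":[0,0,0]},
    {"grip":0,"xyz":[0,-8,0],"angular":[0,0,0]},
    {"grip":0,"xyz":[0,-11,0],"angular":[0,0,0]},
    {"grip":0,"xyz":[0,-14,0],"angular":[0,0,0]},
    {"grip":0,"xyz":[0,-17,0],"angular":[0,0,0]},
    {"grip":0,"xyz":[0,-20,0],"angular":[0,0,0]},
    {"grip":0,"xyz":[0,-22,0],"angular":[0,0,0]},
    {"grip":0,"xyz":[0,-22,0],"angular":[0,0,0]}
  ]
}}

```text
time_s: 5.95
tcp_pos: [0.5258, -0.1299, 0.1006]
ee_rot: [[0.375, -0.927, 0.001], [-0.927, -0.375, 0.0], [0.0, -0.001, -1.0]]
wrist_force: [0.6, 0.9, 2.4]
gripper_width: 0.007
gripper_force: 1.3
```

Call:
{"method": "move_arm", "body": {
  "series": [
    {"grip":0,"xyz":[0,0,-5],"angular":[0,0,0]},
    {"grip":0,"xyz":[0,0,-10],"angular":[0,0,0]},
    {"grip":0,"xyz":[0,12,-10],"angular":[0,0,0]},
    {"grip":0,"xyz":[0,22,-10],"angular":[0,0,0]},
    {"grip":0,"xyz":[0,22,-10],"angular":[0,0,0]},
    {"grip":0,"xyz":[0,22,-5],"angular":[0,0,0]},
    {"grip":0,"xyz":[0,22,-2],"angular":[0,0,0]},
    {"grip":0,"xyz":[0,22,0],"angular":[0,0,0]},
    {"grip":0,"xyz":[0,22,0],"angular":[0,0,0]}
  ]
}}

```text
time_s: 6.85
tcp_pos: [0.5048, -0.1384, 0.1005]
ee_rot: [[0.375, -0.927, -0.001], [-0.927, -0.375, -0.0], [-0.0, 0.001, -1.0]]
wrist_force: [-0.7, 0.1, 2.8]
gripper_width: 0.007
gripper_force: 1.7
```

Call:
{"method": "move_arm", "body": {
  "series": [
    {"grip":0,"xyz":[0,-2,0],"angular":[0,0,0]},
    {"grip":0,"xyz":[0,-5,0],"angular":[0,0,0]},
    {"grip":0,"xyz":[0,-8,0],"angular":[0,0,0]},
    {"grip":0,"xyz":[0,-11,0],"angular":[0,0,0]},
    {"grip":0,"xyz":[0,-14,0],"angular":[0,0,0]},
    {"grip":0,"xyz":[0,-17,0],"angular":[0,0,0]},
    {"grip":0,"xyz":[0,-20,0],"angular":[0,0,0]},
    {"grip":0,"xyz":[0,-22,0],"angular":[0,0,0]},
    {"grip":0,"xyz":[0,-22,0],"angular":[0,0,0]}
  ]
}}

```text
time_s: 7.75
tcp_pos: [0.5258, -0.13, 0.1006]
ee_rot: [[0.375, -0.927, 0.001], [-0.927, -0.375, 0.0], [0.0, -0.001, -1.0]]
wrist_force: [-0.8, 0.3, 2.3]
gripper_width: 0.005
gripper_force: 1.3
```

Run:
```python
from station import r
import cv2,numpy as np
a=np.mean([r.capture("side")["img"].astype(float) for _ in range(8)],0)[220:325,250:410,::-1]
cv2.imwrite("pics/s4.png",cv2.resize(a,None,fx=5,fy=5,interpolation=cv2.INTER_CUBIC))
s=r.sense();print(s["time_s"],s["tcp_pos"],s["wrist_force"])
```

```text
8.15 [ 0.52555677 -0.13005964  0.10085108] [ 1.45377761 -0.1994899   2.3518959 ][ WARN:0@2.566] global loadsave.cpp:1063 imwrite_ Unsupported depth image for selected encoder is fallbacked to CV_8U.
```

View pics/s4.png

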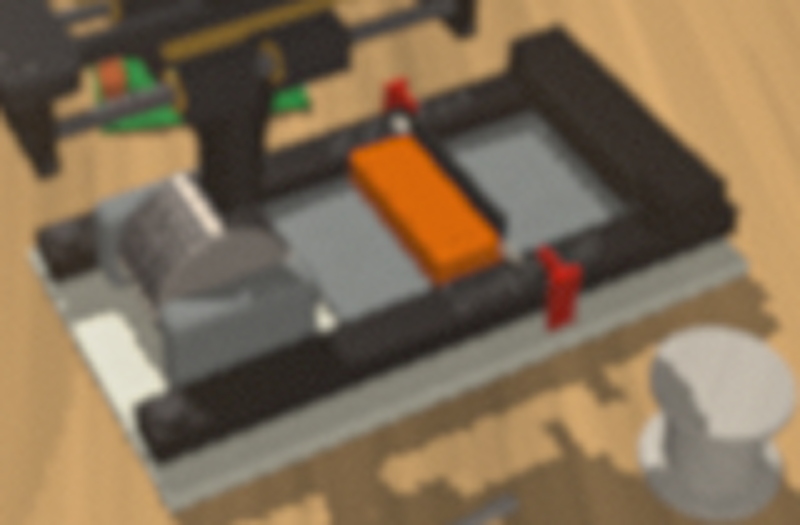

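The jaw is now about 10 mm short: index ends at (402,123) and (514,252). I'll lift and measure on images rectified to the plane of the line.

Call:
{"method": "move_arm", "body": {
  "series": [
    {"grip":0,"xyz":[0,0,-5],"angular":[0,0,0]},
    {"grip":0,"xyz":[0,0,-10],"angular":[0,0,0]},
    {"grip":0,"xyz":[0,12,-12],"angular":[0,0,0]},
    {"grip":0,"xyz":[0,22,-12],"angular":[0,0,0]},
    {"grip":0,"xyz":[0,22,-12],"angular":[0,0,0]}
  ]
}}

```text
time_s: 8.65
tcp_pos: [0.5024, -0.1389, 0.1125]
ee_rot: [[0.373, -0.928, -0.002], [-0.928, -0.373, 0.0], [-0.001, 0.002, -1.0]]
wrist_force: [0.0, 0.9, -0.2]
gripper_width: 0.007
gripper_force: 0.0
```

```bash
cat > m.py <<'E'
from station import r
from h import *
import sys
yaw=np.radians(21.9); O=np.array([.515,-.1345]); z=.0365
X=np.array([np.cos(yaw),np.sin(yaw)]);Y=np.array([-X[1],X[0]])
# rectified grid: col = hx 70..160 mm, row = hy +75..-75, 4 px/mm across x, 2 px/mm in y
x0,kx,ky=70,8,3.4
outs=[]
for n in("side","top"):
    fr=[r.capture(n) for _ in range(10)]; Pm=P(fr[0]); img=np.mean([f["img"].astype(np.float32) for f in fr],0)
    H=np.c_[Pm[:,0],Pm[:,1],Pm[:,2]*z+Pm[:,3]]
    A=np.array([[X[0]/kx/1e3,-Y[0]/ky/1e3,O[0]+X[0]*x0/1e3+Y[0]*.075],[X[1]/kx/1e3,-Y[1]/ky/1e3,O[1]+X[1]*x0/1e3+Y[1]*.075],[0,0,1]])
    o=cv2.warpPerspective(img,H@A,(400,510),flags=cv2.INTER_CUBIC|cv2.WARP_INVERSE_MAP)
    red=np.clip(o[...,0]-np.maximum(o[...,1],o[...,2])-40,0,None)*(o[...,1]<70)
    wh=np.clip(o.min(2)-85,0,None)
    for nm,w,bands in(("red",red,[(46,58),(-58,-46)]),("white",wh,[(41,48),(-48,-41)])):
        for b in bands:
            i=[int((75-v)*ky) for v in b[::-1]]; p=w[i[0]:i[1]].mean(0); print(n,nm,b,"peak",round(p.max(),1),"x", round(x0+(p@np.arange(400))/(p.sum()+1e-9)/kx,2), "argmax",round(x0+p.argmax()/kx,2))
    outs.append(o[...,::-1].clip(0,255).astype(np.uint8))
cv2.imwrite(sys.argv[1],np.hstack(outs)); s=r.sense(); print(s["time_s"],s["tcp_pos"])
E
python3 m.py pics/m1.png
```

```text
side red (46, 58) peak 0.0 x 70.0 argmax 70.0
side red (-58, -46) peak 0.5 x 96.8 argmax 87.5
side white (41, 48) peak 21.8 x 117.19 argmax 117.38
side white (-48, -41) peak 35.4 x 91.54 argmax 119.0
top red (46, 58) peak 0.0 x 70.0 argmax 70.0
top red (-58, -46) peak 0.0 x 70.0 argmax 70.0
top white (41, 48) peak 53.4 x 111.74 argmax 116.5
top white (-48, -41) peak 11.7 x 116.08 argmax 116.12
9.65 [ 0.50477921 -0.13836847  0.11270615]
```

View pics/m1.png

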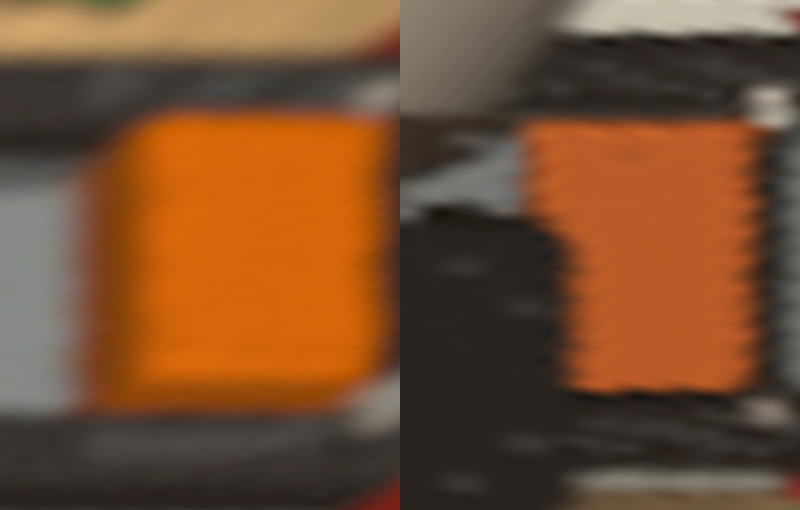

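The rectified view shows the index ends over both rails at about x = 117 mm, but the red blades lie past the right edge. I'll shift the window.

```bash
sed -i 's/x0,kx,ky=70/x0,kx,ky=108/; s/-40,0,None)\*(o\[...,1\]<70)/-25,0,None)/; s/(46,58),(-58,-46)/(52,57),(-57,-52)/' m.py; python3 m.py pics/m2.png
```

```text
side red (52, 57) peak 49.0 x 127.66 argmax 127.62
side red (-57, -52) peak 83.4 x 128.03 argmax 128.12
side white (41, 48) peak 22.7 x 117.3 argmax 117.25
side white (-48, -41) peak 34.8 x 136.2 argmax 119.38
top red (52, 57) peak 55.7 x 126.03 argmax 126.12
top red (-57, -52) peak 41.0 x 125.39 argmax 125.38
top white (41, 48) peak 53.2 x 116.43 argmax 116.5
top white (-48, -41) peak 11.4 x 116.11 argmax 116.12
10.65 [ 0.50475356 -0.13838121  0.112672  ]
```

View pics/m2.png

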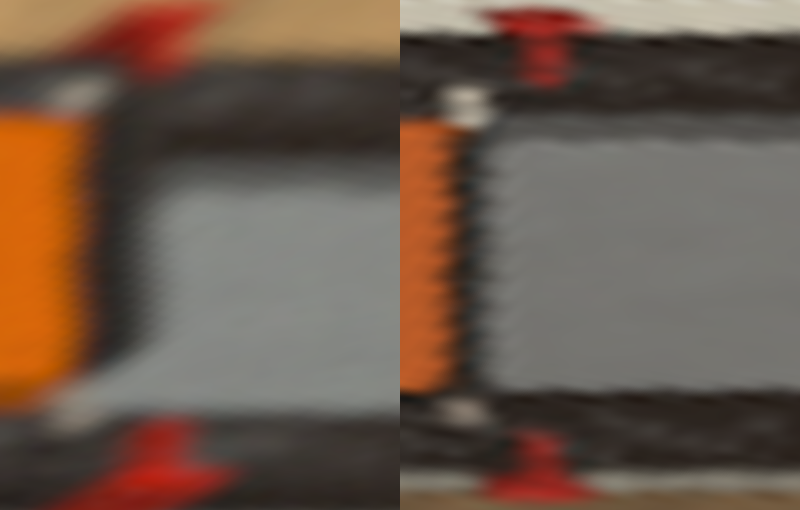

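The top rectified view is clean: index at x = 116.3 and blades at x = 125.7, leaving a 9.5 mm gap. Next stroke is 21 mm of rim travel, then I measure again.

Call:
{"method": "move_arm", "body": {
  "series": [
    {"grip":0,"xyz":[0,0,6],"angular":[0,0,0]},
    {"grip":0,"xyz":[0,0,9],"angular":[0,0,0]},
    {"grip":0,"xyz":[0,0,11],"angular":[0,0,0]},
    {"grip":0,"xyz":[0,0,12],"angular":[0,0,0]},
    {"grip":0,"xyz":[0,0,12],"angular":[0,0,0]}
  ]
}}

```text
time_s: 11.15
tcp_pos: [0.5046, -0.1384, 0.1007]
ee_rot: [[0.375, -0.927, -0.001], [-0.927, -0.375, -0.0], [-0.0, 0.001, -1.0]]
wrist_force: [-1.5, 0.5, 3.0]
gripper_width: 0.007
gripper_force: 1.6
```

Call:
{"method": "move_arm", "body": {
  "series": [
    {"grip":0,"xyz":[0,-2,0],"angular":[0,0,0]},
    {"grip":0,"xyz":[0,-5,0],"angular":[0,0,0]},
    {"grip":0,"xyz":[0,-8,0],"angular":[0,0,0]},
    {"grip":0,"xyz":[0,-11,0],"angular":[0,0,0]},
    {"grip":0,"xyz":[0,-14,0],"angular":[0,0,0]},
    {"grip":0,"xyz":[0,-17,0],"angular":[0,0,0]},
    {"grip":0,"xyz":[0,-20,0],"angular":[0,0,0]},
    {"grip":0,"xyz":[0,-21,0],"angular":[0,0,0]},
    {"grip":0,"xyz":[0,-21,0],"angular":[0,0,0]},
    {"grip":0,"xyz":[0,-21,0],"angular":[0,0,0]}
  ]
}}

```text
time_s: 12.15
tcp_pos: [0.5248, -0.1304, 0.1008]
ee_rot: [[0.375, -0.927, 0.001], [-0.927, -0.375, 0.0], [0.0, -0.001, -1.0]]
wrist_force: [0.5, 1.1, 3.5]
gripper_width: 0.009
gripper_force: 1.4
```

Call:
{"method": "move_arm", "body": {
  "series": [
    {"grip":0,"xyz":[0,0,-5],"angular":[0,0,0]},
    {"grip":0,"xyz":[0,0,-10],"angular":[0,0,0]},
    {"grip":0,"xyz":[0,12,-12],"angular":[0,0,0]},
    {"grip":0,"xyz":[0,16,-12],"angular":[0,0,0]},
    {"grip":0,"xyz":[0,16,-12],"angular":[0,0,0]}
  ]
}}

```text
time_s: 12.65
tcp_pos: [0.5081, -0.1369, 0.1127]
ee_rot: [[0.374, -0.928, -0.001], [-0.928, -0.374, 0.0], [-0.0, 0.001, -1.0]]
wrist_force: [-0.3, -0.0, 1.0]
gripper_width: 0.006
gripper_force: 0.0
```

```bash
python3 m.py pics/m3.png
```

```text
side red (52, 57) peak 43.3 x 127.51 argmax 127.62
side red (-57, -52) peak 81.2 x 128.02 argmax 128.38
side white (41, 48) peak 47.7 x 126.09 argmax 126.0
side white (-48, -41) peak 37.2 x 140.36 argmax 127.62
top red (52, 57) peak 55.6 x 126.03 argmax 126.12
top red (-57, -52) peak 41.0 x 125.38 argmax 125.25
top white (41, 48) peak 46.1 x 125.07 argmax 125.12
top white (-48, -41) peak 7.9 x 125.49 argmax 125.5
13.65 [ 0.50940657 -0.13650128  0.11268644]
```

Run:
```python
import cv2,numpy as np
for f in("m2","m3"):
    im=cv2.imread(f"pics/{f}.png").astype(float)
    for k,n in((0,"side"),(1,"top")):
        o=im[:,k*400:(k+1)*400]; g=o.min(2); rd=o[...,2]-np.maximum(o[...,0],o[...,1])
        for nm,w,a,b in(("white",g,41,49),("red",rd,53,57)):
            for sgn in(1,-1):
                i=sorted(int((75-sgn*v)*3.4) for v in(a,b)); p=w[i[0]:i[1]].mean(0)
                c0=(10 if f=="m2" else 17.5)*8 if nm=="white" else 18*8
                lo,hi=int(c0-36),int(c0+36); q=p[max(lo,0):hi]; base=np.linspace(q[0],q[-1],len(q)); q=np.clip(q-base-.3*(q-base).max(),0,None)
                print(f,n,nm,sgn,round(108+(max(lo,0)+q@np.arange(len(q))/q.sum())/8,2),round(q.max(),1))
```

```text
m2 side white 1 117.72 27.6
m2 side white -1 117.72 20.3
m2 side red 1 126.81 23.3
m2 side red -1 127.02 31.9
m2 top white 1 116.71 49.8
m2 top white -1 116.49 24.8
m2 top red 1 126.05 45.1
m2 top red -1 125.54 45.7
m3 side white 1 125.78 37.5
m3 side white -1 125.67 19.3
m3 side red 1 126.69 19.2
m3 side red -1 127.04 29.4
m3 top white 1 125.16 55.6
m3 top white -1 125.37 32.8
m3 top red 1 126.04 44.9
m3 top red -1 125.52 46.3
```

View pics/m3.png

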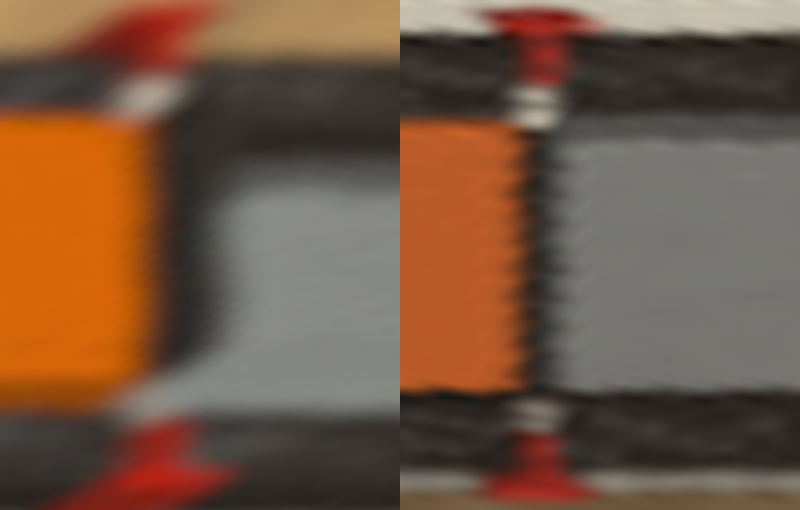

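Both blades and both index ends are visible in both halves. The index at x ≈ 125.3–125.7 is about 0.75 mm short of the blades on average, so a last 2 mm stroke should set it.

Call:
{"method": "move_arm", "body": {
  "series": [
    {"grip":0,"xyz":[0,0,6],"angular":[0,0,0]},
    {"grip":0,"xyz":[0,0,9],"angular":[0,0,0]},
    {"grip":0,"xyz":[0,0,11],"angular":[0,0,0]},
    {"grip":0,"xyz":[0,0,12],"angular":[0,0,0]},
    {"grip":0,"xyz":[0,0,12],"angular":[0,0,0]},
    {"grip":0,"xyz":[0,-1,12],"angular":[0,0,0]},
    {"grip":0,"xyz":[0,-2,12],"angular":[0,0,0]},
    {"grip":0,"xyz":[0,-2,12],"angular":[0,0,0]},
    {"grip":0,"xyz":[0,-2,12],"angular":[0,0,0]},
    {"grip":0,"xyz":[0,-2,12],"angular":[0,0,0]}
  ]
}}

```text
time_s: 14.65
tcp_pos: [0.5114, -0.1356, 0.1008]
ee_rot: [[0.375, -0.927, 0.0], [-0.927, -0.375, 0.0], [0.0, -0.0, -1.0]]
wrist_force: [-0.6, 2.2, 4.0]
gripper_width: 0.003
gripper_force: 2.0
```

Call:
{"method": "move_arm", "body": {
  "series": [
    {"grip":0,"xyz":[0,0,-5],"angular":[0,0,0]},
    {"grip":0,"xyz":[0,0,-15],"angular":[0,0,0]},
    {"grip":0,"xyz":[0,0,-45],"angular":[0,0,0]},
    {"grip":0,"xyz":[0,0,-60],"angular":[0,0,0]},
    {"grip":0,"xyz":[0,40,-60],"angular":[0,0,0]},
    {"grip":0,"xyz":[0,60,-60],"angular":[0,0,0]},
    {"grip":0,"xyz":[0,60,-60],"angular":[0,0,0]},
    {"grip":0,"xyz":[0,60,-60],"angular":[0,0,0]}
  ]
}}

```text
time_s: 15.45
tcp_pos: [0.4562, -0.1585, 0.1615]
ee_rot: [[0.374, -0.927, 0.002], [-0.927, -0.374, -0.0], [0.001, -0.002, -1.0]]
wrist_force: [0.0, 0.6, 0.4]
gripper_width: 0.007
gripper_force: 0.0
```

```bash
python3 m.py pics/m4.png >/dev/null
python3 - <<'E'
import cv2,numpy as np
for f in("m4",):
    im=cv2.imread(f"pics/{f}.png").astype(float)
    for k,n in((0,"side"),(1,"top")):
        o=im[:,k*400:(k+1)*400]; g=o.min(2); rd=o[...,2]-np.maximum(o[...,0],o[...,1])
        for nm,w,a,b in(("white",g,41,49),("red",rd,53,57)):
            for sgn in(1,-1):
                i=sorted(int((75-sgn*v)*3.4) for v in(a,b)); p=w[i[0]:i[1]].mean(0)
                lo=108;q=p[lo:180]; base=np.linspace(q[0],q[-1],len(q)); q=np.clip(q-base-.3*(q-base).max(),0,None)
                print(f,n,nm,sgn,round(108+(lo+q@np.arange(len(q))/q.sum())/8,2),round(q.max(),1))
E
```

```text
m4 side white 1 126.49 31.1
m4 side white -1 126.15 17.7
m4 side red 1 126.57 21.9
m4 side red -1 127.03 31.0
m4 top white 1 126.05 56.7
m4 top white -1 125.8 28.0
m4 top red 1 126.05 44.9
m4 top red -1 125.52 46.2
```

The index is now level with the blades in both views: the top view differs by 0.0 and −0.3 mm. The side view differs by +0.1 mm at the far end; its near-end reading is unreliable. The finger is well clear, so I'm handing the job in.

```bash
python3 -c "
from station import r
print(r.finish_job())"
```

```text
the job is handed in; nothing more can be done
None
```

The jaw's white index line is level with the red gauge mark to within about 0.3 mm in the top view (the side view's near end read 0.9 mm short, but unreliably); it was moved only by rolling the wheel at about 2–4 N, the finger is clear, and the job is handed in.

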